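Hold the pestle up over the bowl for scraping

ROBOT

A 7-joint arm with a two-finger parallel gripper is mounted at the origin on the work surface. World frame = base frame: x ahead of the robot, y to its left, z up, the work surface at z = 0. Lengths are in m, angles in rad, forces in N, time in s.
With the tool pointing down it reaches from about 0.4 to 0.875 m from the base axis. Payload 19.3 kg.
Tool frame: the origin (TCP) lies between the finger pads; the fingertips stand ahead of it and the grasp point (between the pads) lies 8 mm behind it (bot.tip_extent is the x of the fingertips in the tool frame, in m); x points along the fingers, y is the direction in which the jaws open and shut, and the axes are right-handed (so a half turn about x gives the same grasp; the last joint's range is limited). The gripper opens to 85 mm and grips with 20 to 120 N. Pads are 22 mm wide; open, the fingers measure 114 mm over their backs; the gripper's body (76 mm by 85 mm) begins 54 mm behind the grasp point. The pads swing forward as they close: fully open they stand 13 mm farther back than shut.
Start: joints at [1.141, 0.521, -0.036, 1.599, 0.021, 1.021, -0.113], TCP at [0.22, -0.585, 0.242] pointing down, gripper open.
Joint ranges: [-2.91, 2.91], [-0.3, 2.13], [-1.5, 1.42], [0.17, 2.43], [-1.26, 4.41], [0.16, 1.93], [-2.52, 2.52]. Speed limits (rad/s): [1.89, 1.89, 2.39, 2.39, 3.01, 3.01, 3.01].

INTERFACE

Orientations are given as [roll, pitch, yaw] about the fixed x, y, z axes, in that order (R = Rz(yaw) Ry(pitch) Rx(roll)).
In Python, from workcell import observe, grab_frame, camera_info, bot, nets gives the robot as it stands.
- The arm moves only by the tool jog_arm, never from a script. Its argument "commands" is a list of rows, each a list of 6 numbers: the shift along the tool's x, y, z in mm, then the turn, a rotation vector about the tool's x, y, z in rad. A call has 1 to 20 rows; each row shifts and turns the pose as measured when the row begins, along the tool's axes as they then stand; what a row does not reach is not made up. A row lasts 1/10 s, in which the tool goes at most 50 mm and 8.59 degrees, less where a joint would pass 70% of its speed; a pose out of reach is approached as far as the arm can. A call is refused whole if a number of a shift passes 50 or a number of a turn 0.15, either way. A call with a gripper value outside its range is refused whole. "gripper" is the closure in counts, from 0 (fully open) to 255 (shut), set as the call begins (left out, the last holds). The fingers move at their own pace and stop on an object; "newtons" is the grip in N (left out, the last holds). Time passes only in rows, so rows that do not move let the fingers close. It gives the time, the measured TCP pose, the force and the opening at its end, in the units of the state.
- observe(): the state, without advancing time (a new reading comes with each control period).
- grab_frame(name): name is "scene" or "side" or "wrist"; returns the picture (400x640x3 uint8, red, green, blue); there is no depth.
- camera_info(name): a dict with "fov_y" (degrees; the focal length in pixels is half the picture's height over the tangent of half this angle, whatever the lens; pixels are square), "cx", "cy" (the principal point, pixels), "R" (3x3) and "t" (3): a world point X has camera coordinates R X + t; the wrist camera has in their place "tool_from_camera" (4x4, takes a point from camera to tool coordinates, whose origin is the TCP and whose axes are the tool frame's). Camera axes: x right, y down, z forward; pixel columns grow to the right and rows downward; lengths in m; the calibration is good to about 2 mm. A picture is of the moment at which its call begins: read the wrist's pose just before it. camera_info takes no time and is no camera call.
- bot.job_done(): hands the job in, once; it reports no verdict.
Trained networks look in the newest picture that a camera, given by its name, has taken for a name from the list of things; names that differ only in an ending like _2 or _b are one class to them, and where a whole thing is asked for, a point or a joint stands for the part that bears it (a point fixed in the world has none). Each returns a list of dicts, best first, with "p" (0 to 1); they miss things now and then, are a little off and sometimes report something else, mostly with a low value. They report only what shows in the picture. A call takes as long as a camera call. They do not tell look-alikes from the thing itself.
- nets.find_in(camera, name): "rect" ([left, top, right, bottom] in pixels, round what is visible of it).
- nets.silhouettes(camera, name): "mask" (400x640 bool, what is visible of it) and "rect" ([left, top, right, bottom] in pixels, round what is visible of it).
- nets.pinpoint(camera, name): "location" ([column, row] in pixels: a listed point, or the origin of a listed thing).
The state is a dict: "clock": time; "qpos": joint angles; "qd": joint speeds; "joint_efforts": joint torques, N m; "position": TCP position; "tool_rot": TCP orientation; "force": force on the tool from outside, world axes, zero at the start; "moment": the same for the moment, N m; "grip_width": finger opening in m.
Only numpy, scipy, OpenCV 4.12 (cv2) and the standard library are available. Lean on these libraries where they do the work, as an engineer would, in place of code of your own. Each camera call takes 0.05 s, during which the arm holds its last target.

TASK

The rempah is pounded: lay the wooden spatula across the middle of the white enamel bowl's rim, ready for the cook's hand, and let go of it. Then lift the granite pestle out of the mortar and hold it still and upright, thick end down, over the middle of the bowl with its lower end about 8 cm above the rim, so that the cook can scrape it clean into the bowl; finish while still holding it there. Drop neither tool, do not let the stone touch the bowl or the spatula, and leave everything else, the bowl and mortar included, where it stands.

Things in the scene. Friction and masses are not known exactly. Their poses are not given: they have to be found in the camera images.
- pestle: Grey granite pestle, loose, 200 mm, 0.6 kg. Origin: centre of the rounded thick end; z runs along it to the handle's end. Thick end 52 mm diameter (z 26 to 48 mm), tapering to a plain round handle, 32 mm diameter from z 105 to 188 mm. At the start its thick end is on the mortar's floor and it leans about 34 deg from vertical on the rim, the handle out to the robot's side, free from z about 120 mm.
- mortar: Grey granite mortar, loose but heavy (4 kg): round tapered pot 120 mm high, 108 mm across at the foot, 152 mm at the rim, wall 24 mm thick, mouth about 100 mm across, inner floor 28 mm above the counter. Origin: centre of its underside; z up; the pestle leans out towards its -x.
- bowl: Loose white enamel bowl with a thin dark rim line, 180 mm across at the rim, 65 mm high, wall 4 mm, foot 84 mm across, 0.4 kg. Origin: centre of its underside; z up; the rim lies at z = 65 mm.
- spatula: Flat wooden spatula, loose, 60 g, 260 mm long, flat on the counter. x along it from handle to blade, z up. Origin: underside of the handle, 153 mm from the handle's end, 107 mm from the blade's edge; it balances at x = 3 mm. Handle 16 mm wide, 12 mm thick up to x = 30 mm, then widening to the blade, 60 mm wide, 7 mm thick. Underside flat all along.
- spatula_butt (a point): Point on the spatula's axis near the end of the handle, 150 mm from the spatula's origin, 6 mm above the underside.
- spatula_edge (a point): Middle of the edge of the spatula's blade, 107 mm from the spatula's origin, 3.5 mm above the underside.
- colander: Bystander: green plastic colander with many holes and two ear handles, 194 mm across at the rim (234 mm over the handles), 85 mm high. Origin: centre of its underside. Leave alone.
- ladle: Bystander: stainless steel ladle lying on the counter, bowl 84 mm across and 30 mm high, handle 300 mm long pointing along -x of the ladle and rising to 50 mm. Origin: centre of the underside of its bowl. Leave alone.
- jar: Bystander: closed amber glass jar with a screw cap, 72 mm diameter, 120 mm high. Origin: centre of its underside. Leave alone.
Not all that is in view belongs to the job. Several things have the shape of the bowl; the one meant has the colours described above.

How it is judged:
On the way, in this order (a step that is already met when the one before it is completed fails the run):
1. the spatula lies across the bowl's rim, let go (horizontal distance between spatula and bowl below 0.045 m and height (world z) of spatula_butt between 0.06 and 0.085 m and height (world z) of spatula_edge between 0.06 and 0.085 m and contact force between spatula and bowl above 0.1 N and contact force between spatula and the fingers below 0.02 N and linear speed of spatula below 0.05 m/s), for 0.3 s.
2. the pestle is lifted clear of the mortar in the fingers (height (world z) of pestle above 0.125 m and contact force between pestle and the fingers above 1 N), for 0.1 s.
At the end, for the whole second after the job is handed in: Pestle held by the fingers, still, upright within 10 deg, thick end down, its end 55-105 mm above the rim and within 30 mm of the bowl's middle; spatula free across the rim, both ends at rim height, origin within 45 mm of the bowl's middle; bowl and mortar within 30 mm of their start (all of step 1 and horizontal distance between pestle and bowl below 0.03 m and height (world z) of pestle between 0.12 and 0.17 m and angle between pestle's own z axis and vertical below 0.175 rad and contact force between pestle and the fingers above 1 N and linear speed of pestle below 0.03 m/s and angular speed of pestle below 0.2 rad/s and angle between bowl's own z axis and vertical below 0.1 rad and distance of each of bowl, mortar from where it was at the start of the episode below 0.03 m); the arm keeps its last pose, push and grip.
It fails at once if the stone touched the enamel bowl or the spatula (contact force between pestle and bowl above 0.5 N or contact force between pestle and spatula above 0.5 N).
It fails at once if the pestle or the spatula was dropped ((linear speed of pestle above 0.7 m/s and contact force between pestle and the fingers below 0.05 N) or (linear speed of spatula above 0.7 m/s and contact force between spatula and the fingers below 0.05 N)).
It fails at once if the bowl or the mortar was pushed away or tipped (distance of any of bowl, mortar from where it was at the start of the episode above 0.03 m or angle between any of bowl, mortar's own z axis and vertical above 0.25 rad).
It fails at once if a bystander was disturbed (distance of any of colander, ladle, jar from where it was at the start of the episode above 0.03 m).
It also fails if it takes over 72 s, if anything falls off the work surface, if the arm or the gripper's body presses on something with over 40 N, if the wrist force passes 120 N, or if a joint passes its speed limit or range.

## Working session

There is one attempt and no reset: what is moved stays moved. The work goes in short steps, Python scripts to look and compute and a tool call to move; the robot and the scene stay as the last step left them, time stands still between calls to the robot, and variables do not carry over. Pictures are saved under pics/ and viewed, and the job is handed in when it is done.

Besides the shell and the picture viewer there is one more tool, called after "Emit:" in YAML: its name, and indented under it one key for each argument. jog_arm: Moves the arm, as the interface text tells. Its arguments: {"type":"object","properties":{"commands":{"type":"array","items":{"type":"array","items":{"type":"number"}}},"gripper":{"type":"number"},"newtons":{"type":"number"}},"required":["commands"]}

```bash
ls; mkdir -p pics
python3 - <<'E'
from workcell import observe, grab_frame, camera_info, bot, nets
import cv2
o=observe();print(o);print(bot.tip_extent)
for n in("scene","side","wrist"):
    f=grab_frame(n);cv2.imwrite(f"pics/{n}0.png",f[:,:,::-1])
    c=camera_info(n);print(n,c)
    for t in("pestle","mortar","bowl","spatula","spatula_butt","spatula_edge"):
        try:print(t,[(round(d['p'],2),[round(float(v)) for v in d['location']]) for d in nets.pinpoint(n,t)][:4])
        except Exception as e:print(e)
print(observe()['clock'])
E
```

```text
pics
{'clock': 0.0, 'qpos': array([ 1.14078709,  0.52204894, -0.0362994 ,  1.59999571,  0.02118804,
        1.02110031, -0.11276749]), 'qd': array([ 8.92079475e-04,  1.87668042e-03,  3.15201813e-04, -4.64163947e-04,
       -1.04340057e-03,  4.24415503e-05,  1.96775516e-03]), 'joint_efforts': array([ 1.83039472e-03, -9.27085948e+01,  1.98071949e+00, -3.69917214e+01,
        1.80617580e-02,  8.37511732e-03, -2.37152165e-05]), 'position': array([ 0.21989969, -0.5846913 ,  0.24170868]), 'tool_rot': array([-1.49621817,  1.56962857,  2.0051755 ]), 'force': array([-0.24941076,  0.05144368, -0.11229885]), 'moment': array([ 0.00719614, -0.03576659,  0.00231775]), 'grip_width': 0.08579029023037121}
0.011
scene {'fov_y': 52.31730469378652, 'cx': 318.00179599387593, 'cy': 200.50181132898265, 'R': array([[ 0.18340282,  0.98295479,  0.012778  ],
       [ 0.79190065, -0.14002867, -0.5943781 ],
       [-0.58245752,  0.11912953, -0.8040842 ]]), 't': array([-0.23632564, -0.38673731,  1.61364604])}
pestle [(0.94, [362, 203])]
mortar [(0.93, [354, 204])]
bowl [(0.87, [264, 216]), (0.87, [214, 164]), (0.
[... 482 characters left out ...]
.98, [393, 163]), (0.89, [264, 140]), (0.77, [318, 187])]
spatula [(0.87, [330, 135]), (0.39, [230, 232])]
spatula_butt [(0.68, [373, 136]), (0.39, [283, 373])]
spatula_edge []
wrist {'fov_y': 60.618958374227596, 'cx': 327.4330473994287, 'cy': 202.9349802510722, 'tool_from_camera': array([[-3.75155534e-04, -2.63221716e-01,  9.64735294e-01,
        -1.31499202e-01],
       [ 9.99999924e-01, -1.96801475e-04,  3.35172856e-04,
        -3.00775821e-04],
       [ 1.01636555e-04,  9.64735347e-01,  2.63221770e-01,
        -6.66595001e-02],
       [ 0.00000000e+00,  0.00000000e+00,  0.00000000e+00,
         1.00000000e+00]])}
pestle []
mortar []
bowl []
spatula []
spatula_butt []
spatula_edge []
1.05
```

View pics/scene0.png

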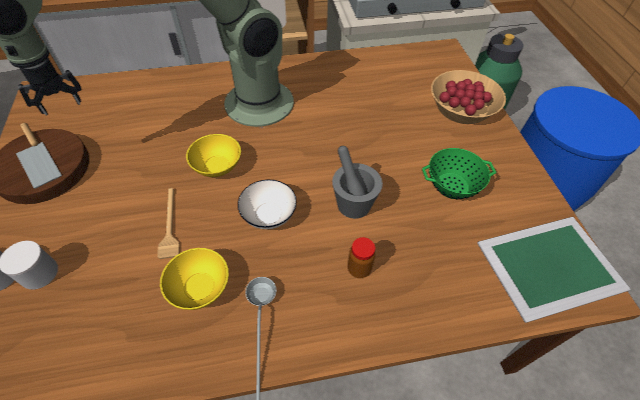

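View pics/side0.png

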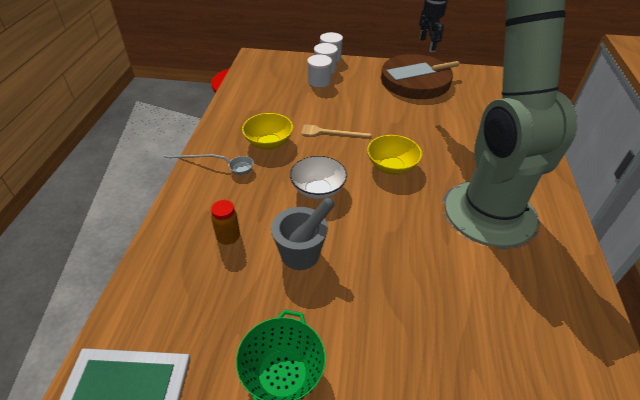

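View pics/wrist0.png

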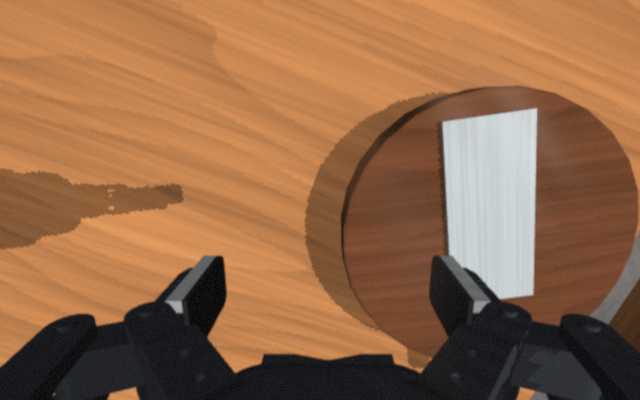

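```bash
cat > h.py <<'E'
from workcell import observe, grab_frame, camera_info, bot, nets
import cv2, numpy as np
from scipy.optimize import least_squares
from scipy.spatial.transform import Rotation as Ro
def cam(n,o=None):
    c=camera_info(n);f=200/np.tan(np.radians(c['fov_y'])/2)
    if n=='wrist':
        o=o or observe();T=np.eye(4);T[:3,:3]=Ro.from_euler('xyz',o['tool_rot']).as_matrix();T[:3,3]=o['position']
        M=np.linalg.inv(T@c['tool_from_camera']);R,t=M[:3,:3],M[:3,3]
    else:R,t=np.array(c['R']),np.array(c['t'])
    return R,t,f,c['cx'],c['cy']
def proj(C,X):
    R,t,f,cx,cy=C;Y=np.atleast_2d(X)@R.T+t
    return np.c_[cx+f*Y[:,0]/Y[:,2],cy+f*Y[:,1]/Y[:,2]]
def atz(C,p,z):
    R,t,f,cx,cy=C;d=R.T@np.array([(p[0]-cx)/f,(p[1]-cy)/f,1]);o=-R.T@t
    return o+d*(z-o[2])/d[2]
def ring(x,y,r,z):
    a=np.linspace(0,2*np.pi,73);return np.c_[x+r*np.cos(a),y+r*np.sin(a),0*a+z]
def pose():
    o=observe();return o['clock'],np.round(o['position'],4),Ro.from_euler('xyz',o['tool_rot']).as_matrix().round(3).tolist(),o['force'].round(1),round(o['grip_width'],4)
E
python3 - <<'E'
from h import *
for n in("scene","side"):
    C=cam(n);f=grab_frame(n)
    def fit(r,prof):
        def res(p):
            q=np.vstack([proj(C,ring(p[0],p[1],rr,z)) for rr,z in prof]);return np.r_[q.min(0),q.max(0)]-r
        s=least_squares(res,atz(C,[(r[0]+r[2])/2,(r[1]+r[3])/2],.04)[:2]);return s.x.round(4),s.fun.round(1)
    for t,prof in(("bowl",((.09,.065),(.042,0))),("mortar",((.076,.12),(.054,0))),("jar",((.036,0),(.036,.12))),("colander",((.097,.085),))):
        for d in nets.silhouettes(n,t)[:4]:
            m=d['mask'];col=f[m].mean(0).round() if m.any() else 0
            ys,xs=np.where(m);r=[xs.min(),ys.min(),xs.max()+1,ys.max()+1]
            print(n,t,round(d['p'],2),r,col,*fit(r,prof))
    for d in nets.silhouettes(n,'spatula')[:1]:
        m=d['mask'];ys,xs=np.where(m);P=np.array([atz(C,p,.008)[:2] for p in np.c_[xs,ys]]);c=P.mean(0);u=np.linalg.svd(P-c,full_matrices=False)[2][0];k=(P-c)@u
        print(n,'spat',d['p'],c,u,'ends',c+u*k.min(),c+u*k.max())
    for t,z in(('spatula',0),('spatula_butt',.006),('spatula_edge',.0035)):
        for d in nets.pinpoint(n,t)[:2]: print(n,t,d['p'],d['location'],atz(C,d['location'],z)[:2].round(4))
    for d in nets.silhouettes(n,'pestle')[:1]:
        m=d['mask'];cv2.imwrite(f'pics/pm_{n}.png',m*255.);print('pestle',d['rect'],d['p'])
    cv2.imwrite(f'pics/crop_{n}.png',cv2.resize(f[120:280,230:430] if n=='scene' else f[140:300,220:420],None,fx=4,fy=3.75*1,interpolation=cv2.INTER_CUBIC)[:,:,::-1])
E
```

```text
scene bowl 0.88 [np.int64(186), np.int64(134), np.int64(241), np.int64(177)] [192. 171.  42.] [ 0.3105 -0.1728] [ 0.2  0.9 -0.2 -0.8]
scene bowl 0.78 [np.int64(237), np.int64(179), np.int64(297), np.int64(230)] [184. 179. 175.] [ 0.5456 -0.02  ] [ 0.3  1.7 -0.3 -1.4]
scene bowl 0.63 [np.int64(161), np.int64(247), np.int64(229), np.int64(310)] [189. 167.  41.] [ 0.7549 -0.2365] [-0.2  0.8  0.2 -0.7]
scene mortar 0.68 [np.int64(158), np.int64(188), np.int64(180), np.int64(259)] [188. 148. 101.] [ 0.5767 -0.2945] [-16.7   5.2  18.4  -6.5]
scene mortar 0.56 [np.int64(333), np.int64(163), np.int64(383), np.int64(220)] [85. 84. 83.] [0.5552 0.2575] [-0.3  0.4  0.3 -0.4]
scene jar 0.56 [np.int64(348), np.int64(237), np.int64(376), np.int64(278)] [139.  47.  25.] [0.7752 0.2183] [-1.  -1.3  1.   1.2]
scene colander 0.89 [np.int64(423), np.int64(148), np.int64(496), np.int64(199)] [ 39. 118.  58.] [0.5467 0.5954] [ 5.5  2.7 -5.5 -1.7]
scene colander 0.72 [np.int64(348), np.int64(237), np.int64(376), np.int64(278)] [139.  47.  25.] [0.7749 0.2177] [-21.3 -13.   21.4   8.3]
scene spat 0.98 [ 0.
[... 875 characters left out ...]
0.2 -0.6  0.2  0.5]
side jar 0.84 [np.int64(211), np.int64(200), np.int64(239), np.int64(245)] [113.  34.   8.] [0.7749 0.2161] [-1.6 -1.   1.7  0.8]
side spat 0.66 [ 0.54491743 -0.33120903] [-0.99992908 -0.01190947] ends [ 0.64879181 -0.32997185] [ 0.39126389 -0.33303909]
side spatula 0.91 [329.5, 134.4] [ 0.5415 -0.3246]
side spatula 0.17 [289.3, 249.2] [0.5881 0.2359]
side spatula_butt 0.66 [369.5, 134.6] [ 0.3935 -0.3381]
side spatula_butt 0.61 [241.8, 170.9] [ 0.8098 -0.0671]
side spatula_edge 0.56 [303.1, 131.8] [ 0.6411 -0.3208]
pestle [286.9, 198.8, 333.0, 243.3] 0.97[ WARN:0@4.674] global loadsave.cpp:1063 imwrite_ Unsupported depth image for selected encoder is fallbacked to CV_8U.
```

View pics/crop_scene.png

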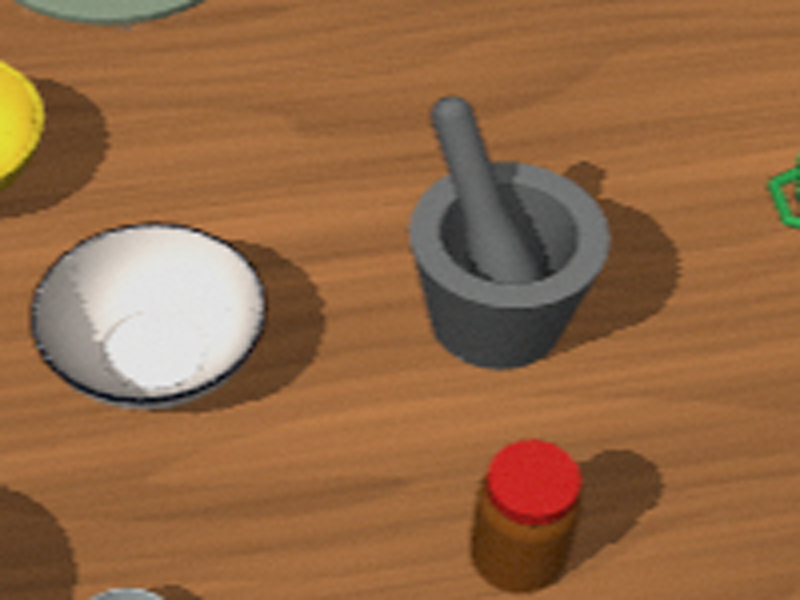

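View pics/crop_side.png

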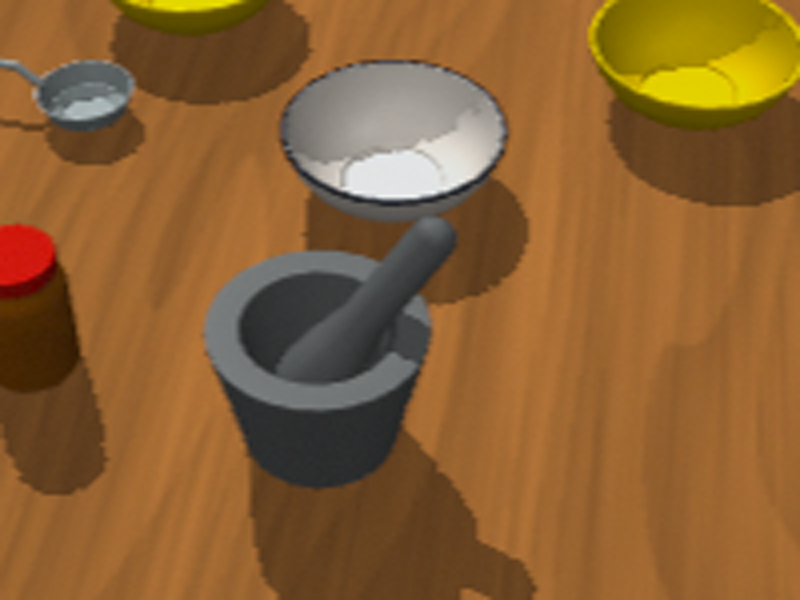

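```bash
cat >> h.py <<'E'
def plan(pos,R=None,n=None):
    "needed shift in current tool frame (mm) and turn rotvec; R target columns"
    o=observe();Rc=Ro.from_euler('xyz',o['tool_rot']).as_matrix()
    d=Rc.T@(np.array(pos)-o['position'])*1000
    rv=Ro.from_matrix(Rc.T@R).as_rotvec() if R is not None else np.zeros(3)
    k=max(np.abs(d).max()/48,np.linalg.norm(d)/48,np.linalg.norm(rv)/.14)
    print('t',round(o['clock'],2),'pos',o['position'].round(4),'tool',Rc.round(3).tolist(),'F',o['force'].round(1),'w',round(o['grip_width'],4),'q',o['qpos'].round(2))
    print('shift',d.round(1),'turn',rv.round(3),'rows>=',round(k,1), 'tip',bot.tip_extent)
def down(yaw=0):
    "tool x down, tool y along world +-y (yaw about z)"
    return Ro.from_euler('z',yaw).as_matrix()@np.array([[0,0,1],[0,1,0],[-1,0,0]],float)
E
python3 - <<'E'
from h import *
for s in (1,-1):
    R=down(0 if s>0 else np.pi);plan([.545,-.3285,.2],R)
# pestle fit, silhouettes
fs={}
prof=[(0.0,2),(.004,14),(.012,21.5),(.026,26),(.048,26),(.105,16),(.188,16),(.196,11),(.2,2)]
ms={}
for n in("scene","side"):
    grab_frame(n);ms[n]=[nets.silhouettes(n,'pestle')[0]['mask'],cam(n)]
np.save('pm.npy',np.array([ms['scene'][0],ms['side'][0]]))
def axis_pts(p):
    o=p[:3];d=np.array([-np.sin(p[3])*np.cos(p[4]),-np.sin(p[3])*np.sin(p[4]),np.cos(p[3])]);return o,d
def sil(p,C,zmin):
    o,d=axis_pts(p);e1=np.cross(d,[0,1,0]);e1/=np.linalg.norm(e1);e2=np.cross(d,e1);a=np.linspace(0,2*np.pi,24,endpoint=False)
    im=np.zeros((1600,2560),np.uint8)
    zs=[(z,r) for z,r in prof if z>=zmin]
    rings=[proj(C,o+z*d+r/1000*(np.cos(a)[:,None]*e1+np.sin(a)[:,None]*e2)) for z,r in zs]
    for A,B in zip(rings,rings[1:]):
        cv2.fillConvexPoly(im,cv2.convexHull(np.round(np.vstack([A,B])*4).astype(np.int32)),1)
    return cv2.resize(im*255,(640,400),interpolation=cv2.INTER_AREA)/255.
from scipy.optimize import minimize
def cost(p):
    c=0
    for n in ms:
        m,C=ms[n];s=sil(p,C,.03)
        o,d=axis_pts(p)
        # compare only beyond the lower half: region nearer to handle than z=.08
        q0=proj(C,o+.08*d)[0];q1=proj(C,o+.2*d)[0];yy,xx=np.mgrid[:400,:640]
        w=((xx-q0[0])*(q1-q0)[0]+(yy-q0[1])*(q1-q0)[1])>0
        c+=np.abs((s-m)*w).sum()
    return c+3*((p[2]-.03)/.005)**2
best=None
for x0 in(.56,.575):
  r=minimize(cost,[x0,.254,.03,.593,0],method='Nelder-Mead',options=dict(initial_simplex=np.array([x0,.254,.03,.593,0])+np.vstack([np.zeros(5),np.diag([.015,.015,.006,.1,.15])]),maxiter=500))
  print(r.fun,r.x.round(4)); o,d=axis_pts(r.x);print('end',o+.2*d,'grasp165',o+.165*d,d)
E
```

```text
t 2.05 pos [ 0.22   -0.585   0.2423] tool [[-0.0, 0.352, -0.936], [-0.0, -0.936, -0.352], [-1.0, 0.0, 0.0]] F [ 0.2 -0.5  0.8] w 0.0856 q [ 1.14  0.52 -0.04  1.6   0.02  1.02 -0.11]
shift [  42.3 -125.7 -394.5] turn [-2.782  0.     0.   ] rows>= 19.9 tip 0.011
t 2.05 pos [ 0.22   -0.585   0.2423] tool [[-0.0, 0.352, -0.936], [-0.0, -0.936, -0.352], [-1.0, 0.0, 0.0]] F [ 0.2 -0.5  0.8] w 0.0856 q [ 1.14  0.52 -0.04  1.6   0.02  1.02 -0.11]
shift [  42.3 -125.7 -394.5] turn [ 0.36  0.   -0.  ] rows>= 8.7 tip 0.011
121.87931312158771 [0.5692 0.257  0.0309 0.492  0.3551]
end [0.48059989 0.22417578 0.20718781] grasp165 [0.49610121 0.22992465 0.17633883] [-0.44289494 -0.16425352  0.88139937]
158.95907862363921 [0.5734 0.246  0.0361 0.5205 0.1804]
end [0.47557166 0.22820005 0.20957946] grasp165 [0.49269497 0.23132355 0.17921441] [-0.48923746 -0.08924278  0.86757272]
```

Emit:
jog_arm:
  commands:
    - [0,-10,-45,0.12,0,0]
    - [0,-14,-43,0.12,0,0]
    - [0,-20,-40,0.12,0,0]
    - [0,-30,-36,0,0,0]
    - [0,-30,-36,0,0,0]
    - [0,-30,-36,0,0,0]
    - [0,-30,-34,0,0,0]
    - [0,-30,-30,0,0,0]
    - [0,-30,-30,0,0,0]
    - [0,0,0,0,0,0]

```text
clock: 3.25
position: [0.5501, -0.3257, 0.2413]
tool_rot: [2.305, 1.57, -0.856]
force: [-0.4, 0.4, -0.4]
grip_width: 0.0856
```

Run:
```python
from h import *
f=grab_frame('wrist');cv2.imwrite('pics/w1.png',f[:,:,::-1]);C=cam('wrist')
plan([.545,-.3285,.2],down(np.pi))
for d in nets.silhouettes('wrist','spatula')[:2]:
    m=d['mask'];ys,xs=np.where(m);P=np.array([atz(C,p,.010)[:2] for p in np.c_[xs,ys]]);c=P.mean(0);u=np.linalg.svd(P-c,full_matrices=False)[2][0];k=(P-c)@u
    print(d['p'],d['rect'],c,u,'ends',c+u*k.min(),c+u*k.max())
for t,z in(('spatula',0),('spatula_butt',.006),('spatula_edge',.0035)):
        for d in nets.pinpoint('wrist',t)[:2]: print(t,d['p'],d['location'],atz(C,d['location'],z)[:2].round(4))
```

```text
t 3.3 pos [ 0.5479 -0.3283  0.2413] tool [[-0.001, -0.022, -1.0], [-0.002, -1.0, 0.022], [-1.0, 0.002, 0.001]] F [-0.  -0.4  1.1] w 0.0856 q [ 0.45  0.54 -0.    1.56  0.    1.03 -1.15]
shift [41.3  0.2  2.9] turn [-0.022  0.001 -0.002] rows>= 0.9 tip 0.011
0.9 [301.8, 80.3, 360.6, 309.6] [ 0.56399166 -0.3330155 ] [-0.99990462  0.01381138] ends [ 0.6420719 -0.334094 ] [ 0.38453208 -0.33053668]
spatula 0.56 [332.0, 181.8] [ 0.5369 -0.3334]
spatula_butt 0.93 [332.0, 304.8] [ 0.3864 -0.3305]
spatula_edge 0.76 [331.9, 80.3] [ 0.643  -0.3352]
spatula_edge 0.26 [333.1, 306.9] [ 0.3819 -0.3318]
```

View pics/w1.png

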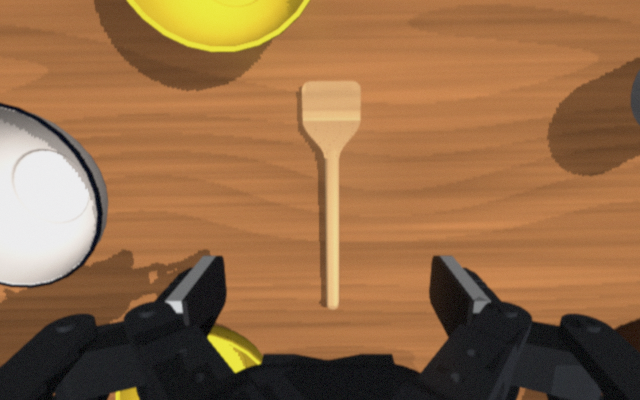

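Run:
```python
from h import *
c=camera_info('wrist');M=np.linalg.inv(c['tool_from_camera']);f=200/np.tan(np.radians(c['fov_y'])/2)
for x in(-.013,-.002,.0,.011):
  for y in(.0428,.008):
   for z in(-.011,.011):
    Y=M@[x,y,z,1];print(x,y,z,np.round([c['cx']+f*Y[0]/Y[2],c['cy']+f*Y[1]/Y[2]]))
plan([.541,-.3315,.06])
```

```text
-0.013 0.0428 -0.011 [442. 262.]
-0.013 0.0428 0.011 [437. 314.]
-0.013 0.008 -0.011 [349. 262.]
-0.013 0.008 0.011 [348. 314.]
-0.002 0.0428 -0.011 [433. 251.]
-0.002 0.0428 0.011 [429. 299.]
-0.002 0.008 -0.011 [348. 251.]
-0.002 0.008 0.011 [347. 299.]
0.0 0.0428 -0.011 [431. 249.]
0.0 0.0428 0.011 [427. 296.]
0.0 0.008 -0.011 [347. 249.]
0.0 0.008 0.011 [347. 296.]
0.011 0.0428 -0.011 [424. 239.]
0.011 0.0428 0.011 [421. 284.]
0.011 0.008 -0.011 [346. 239.]
0.011 0.008 0.011 [345. 284.]
t 3.5 pos [ 0.5447 -0.3327  0.2417] tool [[-0.002, -0.029, -1.0], [-0.004, -1.0, 0.029], [-1.0, 0.004, 0.002]] F [ 0.2 -1.1 -0.1] w 0.0854 q [ 0.45  0.54 -0.    1.56  0.01  1.03 -1.15]
shift [181.7  -1.8   3.4] turn [0. 0. 0.] rows>= 3.8 tip 0.011
```

Emit:
jog_arm:
  commands:
    - [40,0,2,0.015,0,0]
    - [40,0,1,0,0,0]
    - [35,0,0,0,0,0]
    - [0,0,0,0,0,0]
    - [0,0,0,0,0,0]
    - [0,0,0,0,0,0]

```text
clock: 4.1
position: [0.5386, -0.3405, 0.128]
tool_rot: [1.941, 1.562, -1.255]
force: [0.9, -0.2, 0.6]
grip_width: 0.0853
```

Run:
```python
from h import *
C=cam('wrist');print(pose());f=grab_frame('wrist');cv2.imwrite('pics/w2.png',f[:,:,::-1])
for d in nets.silhouettes('wrist','spatula')[:1]:
    m=d['mask'];ys,xs=np.where(m)
    for r in range(ys.min(),ys.max(),20):
        k=xs[ys==r]
        if len(k):print(r,k.min(),k.max(),atz(C,[k.min(),r],.012)[:2].round(4),atz(C,[k.max()+1,r],.012)[:2].round(4))
for t,z in(('spatula',0),('spatula_butt',.006),('spatula_edge',.0035)):
        for d in nets.pinpoint('wrist',t)[:2]: print(t,d['p'],d['location'],atz(C,d['location'],z)[:2].round(4))
plan([.541,-.3315,.014],down(np.pi))
```

```text
(4.1, array([ 0.5386, -0.3405,  0.128 ]), [[0.003, -0.054, -0.999], [-0.008, -0.998, 0.054], [-1.0, 0.008, -0.003]], array([ 0.9, -0.2,  0.6]), 0.0853)
50 320 338 [ 0.644 -0.342] [ 0.6433 -0.3547]
70 262 348 [ 0.6336 -0.302 ] [ 0.6304 -0.3609]
90 264 348 [ 0.6207 -0.302 ] [ 0.6175 -0.3604]
110 266 348 [ 0.6074 -0.302 ] [ 0.6042 -0.3599]
130 275 339 [ 0.5934 -0.307 ] [ 0.5909 -0.353 ]
150 294 324 [ 0.5786 -0.3193] [ 0.5774 -0.3416]
170 300 321 [ 0.5639 -0.3225] [ 0.563  -0.3385]
190 302 322 [ 0.5489 -0.3229] [ 0.548  -0.3384]
210 304 323 [ 0.5334 -0.3232] [ 0.5326 -0.3383]
230 304 324 [ 0.5175 -0.3221] [ 0.5166 -0.3381]
250 306 325 [ 0.501  -0.3224] [ 0.5001 -0.338 ]
270 307 326 [ 0.484 -0.322] [ 0.483  -0.3378]
290 309 327 [ 0.4663 -0.3224] [ 0.4654 -0.3377]
310 310 328 [ 0.4481 -0.322 ] [ 0.4472 -0.3375]
330 311 329 [ 0.4293 -0.3215] [ 0.4283 -0.3373]
350 312 329 [ 0.4097 -0.3211] [ 0.4088 -0.3363]
spatula 0.83 [312.5, 197.8] [ 0.5395 -0.3296]
spatula_butt 0.78 [324.2, 364.0] [ 0.39   -0.3303]
spatula_edge 0.62 [307.4, 52.0] [ 0.6445 -0.3331]
t 4.35 pos [ 0.539  -0.3399  0.1276] tool [[0.003, -0.053, -0.999], [-0.008, -0.999, 0.053], [-1.0, 0.008, -0.004]] F [-0.5  0.5 -0. ] w 0.0853 q [ 0.47  0.67 -0.    1.67  0.01  0.8  -1.16]
shift [113.5  -9.4  -1.2] turn [-0.053 -0.003 -0.008] rows>= 2.4 tip 0.011
```

View pics/w2.png

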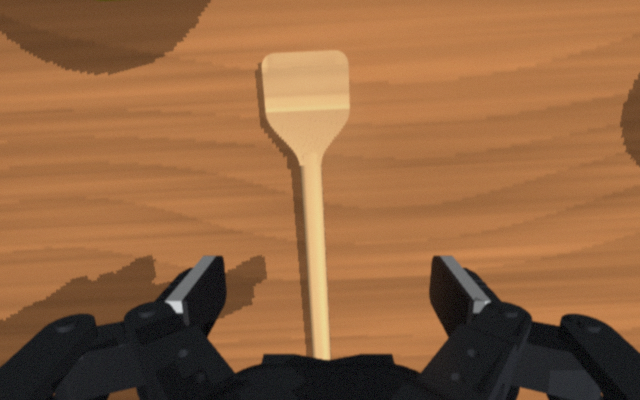

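Emit:
jog_arm:
  commands:
    - [30,-6,-1,-0.03,0,-0.008]
    - [30,-3,-1,-0.015,0,0]
    - [25,0,0,0,0,0]
    - [10,0,0,0,0,0]
    - [0,0,0,0,0,0]
    - [0,0,0,0,0,0]

```text
clock: 4.95
position: [0.5448, -0.332, 0.0344]
tool_rot: [2.857, 1.56, -0.291]
force: [-0.4, -0.9, -0.4]
grip_width: 0.0855
```

Run:
```python
from h import *
plan([.542,-.3304,.014],down(np.pi-.007))
```

```text
t 4.95 pos [ 0.5448 -0.332   0.0344] tool [[0.01, -0.006, -1.0], [-0.003, -1.0, 0.006], [-1.0, 0.003, -0.01]] F [-0.4 -0.9 -0.4] w 0.0855 q [ 0.47  0.8  -0.02  1.7   0.02  0.63 -1.14]
shift [20.4 -1.6  3. ] turn [ 0.001 -0.01  -0.003] rows>= 0.4 tip 0.011
```

Emit:
jog_arm:
  commands:
    - [12,-1,2,0,-0.006,0]
    - [8,-1,1,0,-0.004,0]
    - [0,0,0,0,0,0]
    - [0,0,0,0,0,0]

```text
clock: 5.35
position: [0.543, -0.3307, 0.0156]
tool_rot: [2.012, 1.566, -1.136]
force: [0.7, -0.2, 0.7]
grip_width: 0.0855
```

Run:
```python
from h import *
plan([.542,-.3304,.014],down(np.pi-.007))
```

```text
t 5.35 pos [ 0.543  -0.3307  0.0156] tool [[0.002, -0.006, -1.0], [-0.005, -1.0, 0.006], [-1.0, 0.005, -0.002]] F [ 0.7 -0.2  0.7] w 0.0855 q [ 0.46  0.83 -0.01  1.7   0.03  0.61 -1.15]
shift [ 1.6 -0.3  1. ] turn [ 0.001 -0.002 -0.005] rows>= 0.0 tip 0.011
```

Excellent; close gently.

Emit:
jog_arm:
  commands:
    - [0,0,0,0,0,0]
    - [0,0,0,0,0,0]
    - [0,0,0,0,0,0]
    - [0,0,0,0,0,0]
    - [0,0,0,0,0,0]
    - [0,0,0,0,0,0]
    - [0,0,0,0,0,0]
    - [0,0,0,0,0,0]
  gripper: 255
  newtons: 30

```text
clock: 6.15
position: [0.5435, -0.3311, 0.0166]
tool_rot: [2.146, 1.564, -1.002]
force: [0.2, 0.2, 0.3]
grip_width: 0.0145
```

Emit:
jog_arm:
  commands:
    - [-20,0,0,0,0,0]
    - [-35,0,0,0,0,0]
    - [-40,0,0,0,0,0]
    - [-30,0,0,0,0,0]
    - [0,0,0,0,0,0]
    - [0,0,0,0,0,0]

```text
clock: 6.75
position: [0.5422, -0.3298, 0.1448]
tool_rot: [1.834, 1.567, -1.314]
force: [-0.4, 0.2, -0.8]
grip_width: 0.0148
```

Run:
```python
from h import *
C=cam('wrist')
f=grab_frame('wrist');cv2.imwrite('pics/w3.png',f[:,:,::-1])
plan([.545,-.021,.14],down(np.pi-.007))
```

```text
t 6.8 pos [ 0.5423 -0.3299  0.1448] tool [[0.001, -0.006, -1.0], [-0.004, -1.0, 0.006], [-1.0, 0.004, -0.001]] F [0.2 0.3 0. ] w 0.0148 q [ 0.46  0.65 -0.01  1.66  0.01  0.83 -1.14]
shift [   3.5 -308.9   -0.7] turn [ 0.001 -0.001 -0.004] rows>= 6.4 tip 0.011
```

View pics/w3.png

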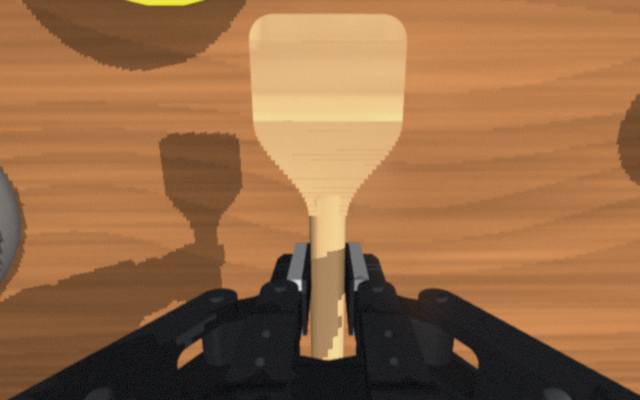

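Emit:
jog_arm:
  commands:
    - [0,-25,0,0,0,0]
    - [0,-40,0,0,0,0]
    - [0,-45,0,0,0,0]
    - [0,-45,0,0,0,0]
    - [0,-45,0,0,0,0]
    - [0,-40,0,0,0,0]
    - [0,-30,0,0,0,0]
    - [0,-15,0,0,0,0]
    - [0,0,0,0,0,0]
    - [0,0,0,0,0,0]

```text
clock: 7.8
position: [0.5388, -0.0344, 0.1321]
tool_rot: [0.207, 1.556, -2.942]
force: [0.4, -0.9, -0.4]
grip_width: 0.0147
```

Run:
```python
from h import *
plan([.546,-.021,.085],down(np.pi-.007))
```

```text
t 7.8 pos [ 0.5388 -0.0344  0.1321] tool [[-0.014, -0.007, -1.0], [-0.003, -1.0, 0.007], [-1.0, 0.003, 0.014]] F [ 0.4 -0.9 -0.4] w 0.0147 q [-0.03  0.54 -0.02  1.91  0.02  0.7  -1.64]
shift [ 46.9 -13.6  -7.8] turn [-0.     0.014 -0.003] rows>= 1.0 tip 0.011
```

Emit:
jog_arm:
  commands:
    - [15,-9,-5,0,0.009,0]
    - [15,-4,-3,0,0.005,0]
    - [8,0,0,0,0,0]
    - [0,0,0,0,0,0]
    - [0,0,0,0,0,0]

```text
clock: 8.3
position: [0.546, -0.0269, 0.0913]
tool_rot: [1.148, 1.565, -2.007]
force: [-0.7, 0.8, -0.8]
grip_width: 0.015
```

Run:
```python
from h import *
plan([.546,-.021,.0815],down(np.pi-.007))
f=grab_frame('side');g=grab_frame('scene')
cv2.imwrite('pics/s4.png',np.hstack([cv2.resize(f[110:230,250:400],(400,320)),cv2.resize(g[140:260,190:340],(400,320))])[:,:,::-1])
```

```text
t 8.3 pos [ 0.546  -0.0269  0.0913] tool [[-0.002, -0.013, -1.0], [-0.005, -1.0, 0.013], [-1.0, 0.005, 0.002]] F [-0.7  0.8 -0.8] w 0.015 q [-0.05  0.61 -0.02  1.92  0.02  0.61 -1.67]
shift [ 9.7 -5.9  0.1] turn [-0.006  0.002 -0.005] rows>= 0.2 tip 0.011
```

View pics/s4.png

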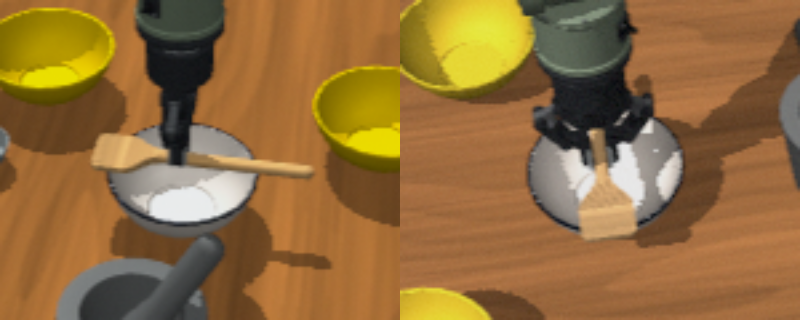

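Emit:
jog_arm:
  commands:
    - [5,-5,0,0,0,0]
    - [3,-1,0,0,0,0]
    - [0,0,0,0,0,0]
    - [0,0,0,0,0,0]

```text
clock: 8.8
position: [0.5467, -0.0204, 0.084]
tool_rot: [1.602, 1.566, -1.553]
force: [0.2, 0.3, -0.7]
grip_width: 0.0148
```

Emit:
jog_arm:
  commands:
    - [2,0,0,0,0,0]
    - [0,0,0,0,0,0]
    - [0,0,0,0,0,0]

```text
clock: 9.1
position: [0.5469, -0.0205, 0.082]
tool_rot: [1.667, 1.566, -1.489]
force: [0.2, 0.0, 0.0]
grip_width: 0.0151
```

Emit:
jog_arm:
  commands:
    - [1,0,0,0,0,0]
    - [0,0,0,0,0,0]
    - [0,0,0,0,0,0]

```text
clock: 9.4
position: [0.547, -0.0205, 0.0817]
tool_rot: [1.785, 1.566, -1.37]
force: [-0.0, 0.4, -1.6]
grip_width: 0.0148
```

Emit:
jog_arm:
  commands:
    - [0,0,0,0,0,0]
    - [0,0,0,0,0,0]
    - [0,0,0,0,0,0]
    - [0,0,0,0,0,0]
    - [0,0,0,0,0,0]
  gripper: 0

```text
clock: 9.9
position: [0.5471, -0.0206, 0.0815]
tool_rot: [1.807, 1.566, -1.348]
force: [0.0, 0.3, 0.3]
grip_width: 0.0847
```

Run:
```python
from h import *
print(pose())
f=grab_frame('side');g=grab_frame('scene')
cv2.imwrite('pics/s5.png',np.hstack([cv2.resize(f[110:230,250:400],(400,320)),cv2.resize(g[140:260,190:340],(400,320))])[:,:,::-1])
```

```text
(9.9, array([ 0.5471, -0.0206,  0.0815]), [[0.001, -0.014, -1.0], [-0.005, -1.0, 0.014], [-1.0, 0.005, -0.001]], array([0. , 0.3, 0.3]), 0.0847)
```

View pics/s5.png

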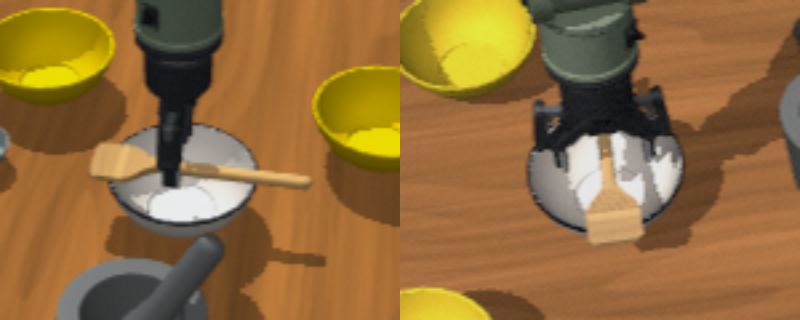

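Emit:
jog_arm:
  commands:
    - [-15,0,0,0,0,0]
    - [-25,0,0,0,0,0]
    - [-40,0,0,0,0,0]
    - [-45,0,0,0,0,0]
    - [-45,0,0,0,0,0]
    - [-45,0,0,0,0,0]
    - [-45,0,0,0,0,0]
    - [0,0,0,0,0,0]
    - [0,0,0,0,0,0]

```text
clock: 10.9
position: [0.5456, -0.0193, 0.3519]
tool_rot: [1.436, 1.566, -1.719]
force: [-0.8, -0.3, -0.7]
grip_width: 0.0851
```

Run:
```python
from h import *
C=cam('wrist');f=grab_frame('wrist');cv2.imwrite('pics/w6.png',f[:,:,::-1])
for d in nets.silhouettes('wrist','bowl')[:3]:
    m=d['mask'];ys,xs=np.where(m);print('bowl',d['p'],d['rect'],f[m].mean(0))
for t,z in(('spatula',.065),('spatula_butt',.071),('spatula_edge',.0685)):
    for d in nets.pinpoint('wrist',t)[:1]: print(t,d['p'],d['location'],atz(C,d['location'],z)[:2].round(4))
q=proj(C,ring(.544,-.021,.09,.065));print(q.min(0),q.max(0))
g=f.copy();cv2.polylines(g,[q.round().astype(np.int32)],True,(255,0,0),1);cv2.imwrite('pics/w6.png',g[:,:,::-1])
plan([.42,.24,.34],down(np.pi))
```

```text
bowl 0.86 [375.7, 274.5, 446.8, 373.9] [225.07801578 209.69830891  58.8096956 ]
bowl 0.76 [254.7, 98.9, 405.0, 236.4] [183.88530058 176.38367068 171.17709044]
bowl 0.6 [448.6, 1.7, 601.9, 58.3] [207.80827355 190.51946268  53.23355213]
spatula_butt 0.81 [326.7, 280.2] [ 0.3928 -0.0172]
spatula_edge 0.92 [330.4, 76.9] [ 0.648  -0.0251]
[254.7966539   89.97671616] [401.03019286 235.40454339]
t 11.15 pos [ 0.5453 -0.0193  0.3503] tool [[-0.004, -0.014, -1.0], [-0.005, -1.0, 0.014], [-1.0, 0.005, 0.004]] F [ 0.3 -0.  -0.1] w 0.0852 q [-0.07  0.3  -0.    1.66  0.01  1.18 -1.66]
shift [   9.5 -257.6  128.8] turn [-0.014  0.004 -0.005] rows>= 6.0 tip 0.011
```

View pics/w6.png

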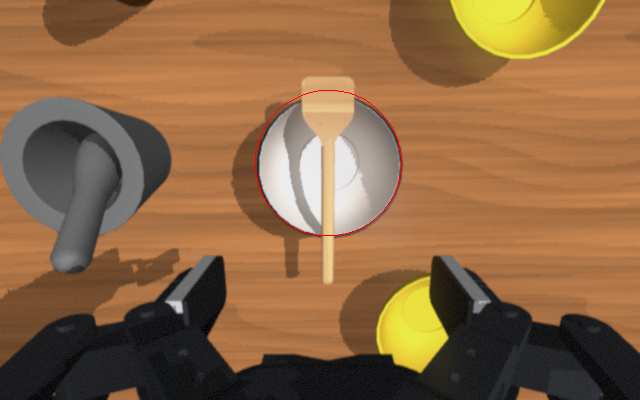

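Emit:
jog_arm:
  commands:
    - [0,-30,15,0,0,0]
    - [0,-42,20,0,0,0]
    - [0,-42,20,0,0,0]
    - [0,-42,20,0,0,0]
    - [0,-40,20,0,0.08,0]
    - [0,-30,10,0,0.13,0]
    - [0,-20,0,0,0.14,0]
    - [0,0,0,0,0.12,0]
    - [0,0,0,0,0,0]
    - [0,0,0,0,0,0]

```text
clock: 12.15
position: [0.4404, 0.2177, 0.3402]
tool_rot: [3.054, 1.295, -0.103]
force: [0.2, -0.6, 0.2]
grip_width: 0.0854
```

```bash
cat > pf.py <<'E'
from h import *
from scipy.optimize import minimize
prof=[(0.0,2),(.004,14),(.012,21.5),(.026,26),(.048,26),(.105,16),(.188,16),(.196,11),(.2,2)]
def axis(p): return p[:3],np.array([-np.sin(p[3])*np.cos(p[4]),-np.sin(p[3])*np.sin(p[4]),np.cos(p[3])])
def sil(p,C,zmin=0):
    o,d=axis(p);e1=np.cross(d,[0,1,0]);e1/=np.linalg.norm(e1);e2=np.cross(d,e1);a=np.linspace(0,2*np.pi,24,endpoint=False)
    im=np.zeros((1600,2560),np.uint8)
    rings=[proj(C,o+z*d+r/1000*(np.cos(a)[:,None]*e1+np.sin(a)[:,None]*e2)) for z,r in prof if z>=zmin]
    for A,B in zip(rings,rings[1:]): cv2.fillConvexPoly(im,cv2.convexHull(np.round(np.vstack([A,B])*4).astype(np.int32)),1)
    return cv2.resize(im*255,(640,400),interpolation=cv2.INTER_AREA)/255.
yy,xx=np.mgrid[:400,:640]
def cost(p,ms):
    c=0;o,d=axis(p)
    for m,C,wt in ms:
        q0,q1=proj(C,np.array([o+.09*d,o+.2*d]))
        w=((xx-q0[0])*(q1-q0)[0]+(yy-q0[1])*(q1-q0)[1])>0
        c+=wt*np.abs((sil(p,C,.04)-m)*w).sum()/np.linalg.norm(q1-q0)
    return c+((p[2]-.031)/.006)**2*.3
def fit(ms):
  out=[]
  for x0,l in((.56,.55),(.575,.62)):
    p0=np.array([x0,.254,.031,l,.1])
    r=minimize(cost,p0,args=(ms,),method='Nelder-Mead',options=dict(initial_simplex=p0+np.vstack([np.zeros(5),np.diag([.015,.015,.006,.1,.15])]),maxiter=400,xatol=1e-4,fatol=1e-3))
    print(round(r.fun,3),r.x.round(4));out.append((r.fun,r.x))
  p=min(out,key=lambda a:a[0])[1];o,d=axis(p);print('end',(o+.2*d).round(4),'g165',(o+.165*d).round(4),'d',d.round(3));return p
E
python3 - <<'E'
from pf import *
o=observe();f=grab_frame('wrist')
s=nets.silhouettes('wrist','pestle');print([(round(a['p'],2),a['rect']) for a in s]);m=s[0]['mask'];np.save('pw1.npy',m)
C=cam('wrist',o);pm=np.load('pm.npy')
import pickle;pickle.dump((m,C),open('v1.pkl','wb'))
g=f.copy();g[m]=g[m]//2+[100,0,0];cv2.imwrite('pics/w7.png',g[:,:,::-1])
plan([.435,.22,.28])
print(o['position'])
p=fit([(pm[0],cam('scene'),1),(pm[1],cam('side'),1),(m,C,1)])
p=fit([(m,C,1)])
for n,k in(('wrist',0),):
    q=proj(C,np.array([axis(p)[0]+z*axis(p)[1] for z in(0,.1,.2)]));print(q)
E
```

```text
[(0.94, [266.1, 109.7, 333.2, 209.4])]
t 12.25 pos [0.4411 0.2168 0.3402] tool [[0.271, -0.021, -0.962], [-0.028, -1.0, 0.013], [-0.962, 0.024, -0.271]] F [ 1.3 -0.3  0.2] w 0.0853 q [-0.76  0.09  0.06  1.98  0.25  0.89 -2.43]
shift [56.2 -4.5 22.2] turn [0. 0. 0.] rows>= 1.3 tip 0.011
[0.44042796 0.21772227 0.34016452]
8.511 [0.5643 0.2547 0.0286 0.4903 0.3876]
6.68 [0.5675 0.2572 0.0352 0.5219 0.403 ]
end [0.4758 0.2181 0.2085] g165 [0.4918 0.225  0.1782] d [-0.459 -0.196  0.867]
0.906 [0.5796 0.2651 0.0325 0.6196 0.4307]
1.211 [0.5692 0.2593 0.0281 0.5414 0.4215]
end [0.4741 0.2166 0.1953] g165 [0.4926 0.2251 0.1668] d [-0.528 -0.242  0.814]
[[284.31627705 122.49962583]
 [299.91483799 152.55423646]
 [324.26155742 199.46440819]]
```

View pics/w7.png

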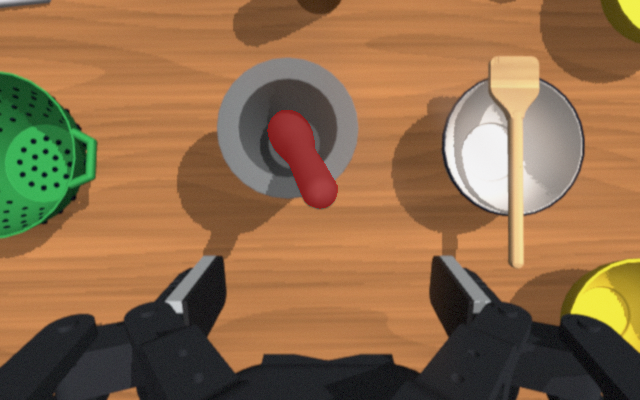

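```bash
cat >> pf.py <<'E'
def Rt(a,th):
    x=np.array([np.sin(th)*np.cos(a),np.sin(th)*np.sin(a),-np.cos(th)]);y=np.array([np.sin(a),-np.cos(a),0]);return np.c_[x,y,np.cross(x,y)]
def fit2(ms,th=.593):
    p0=np.array([.572,.262,.031,.42]);ex=lambda p:np.array([p[0],p[1],p[2],th,p[3]])
    r=minimize(lambda p:cost(ex(p),ms),p0,method='Nelder-Mead',options=dict(initial_simplex=p0+np.vstack([np.zeros(4),np.diag([.015,.015,.006,.15])]),maxiter=400,xatol=1e-4,fatol=1e-3))
    o,d=axis(ex(r.x));print(round(r.fun,3),r.x.round(4),'end',(o+.2*d).round(4),'g165',(o+.165*d).round(4),'d',d.round(3))
E
python3 - <<'E'
from pf import *
import pickle
v=pickle.load(open('v1.pkl','rb'));pm=np.load('pm.npy')
fit2([(v[0],v[1],1)]);fit2([(pm[0],cam('scene'),1)]);fit2([(pm[1],cam('side'),1)])
fit2([(pm[0],cam('scene'),1),(pm[1],cam('side'),1),(*v,1)])
# wrist view mortar
R=Rt(.42,.593)
g=np.array([.492,.2255,.17]);
plan(g-.12*R[:,0],R)
E
```

```text
0.887 [0.5757 0.264  0.0312 0.4386] end [0.4745 0.2165 0.1971] g165 [0.4922 0.2248 0.168 ] d [-0.506 -0.237  0.829]
0.775 [0.5765 0.2668 0.0328 0.4063] end [0.4739 0.2226 0.1987] g165 [0.4918 0.2303 0.1697] d [-0.513 -0.221  0.829]
1.117 [0.5784 0.2598 0.0311 0.435 ] end [0.4771 0.2127 0.1969] g165 [0.4948 0.2209 0.1679] d [-0.507 -0.235  0.829]
5.364 [0.5762 0.2649 0.0365 0.4452] end [0.4753 0.2168 0.2023] g165 [0.4929 0.2252 0.1733] d [-0.504 -0.241  0.829]
t 12.25 pos [0.4411 0.2168 0.3402] tool [[0.271, -0.021, -0.962], [-0.028, -1.0, 0.013], [-0.962, 0.024, -0.271]] F [ 1.3 -0.3  0.2] w 0.0853 q [-0.76  0.09  0.06  1.98  0.25  0.89 -2.43]
shift [65.8 17.2 28.8] turn [-0.392  0.319 -0.207] rows>= 3.9 tip 0.011
```

Emit:
jog_arm:
  commands:
    - [5,4,8,-0.1,0.08,-0.052]
    - [10,4,8,-0.1,0.08,-0.052]
    - [10,4,8,-0.1,0.08,-0.052]
    - [10,4,8,-0.1,0.08,-0.052]
    - [0,0,0,0,0,0]
    - [0,0,0,0,0,0]

```text
clock: 12.85
position: [0.4309, 0.1943, 0.2948]
tool_rot: [3.133, 0.968, 0.423]
force: [0.4, 0.8, 0.6]
grip_width: 0.0853
```

Run:
```python
from pf import *
o=observe();f=grab_frame('wrist')
s=nets.silhouettes('wrist','pestle');m=s[0]['mask']
C=cam('wrist',o);import pickle;pickle.dump((m,C),open('v2.pkl','wb'))
g=f.copy();g[m]=g[m]//2+[100,0,0]
R=Rt(.43,.593);end=np.array([.475,.2168,.1985])
for z in(0,.046,.2):
    q=proj(C,end+z*R[:,0])[0];cv2.circle(g,tuple(int(v) for v in q),3,(0,255,0),-1)
cv2.imwrite('pics/w8.png',g[:,:,::-1])
plan(end+(.046-.1)*R[:,0],R)
fit2([(m,C,1)]);fit2([pickle.load(open('v1.pkl','rb'))+(1,),(m,C,1)])
```

```text
t 12.95 pos [0.431 0.195 0.295] tool [[0.517, 0.418, -0.747], [0.233, -0.909, -0.346], [-0.824, 0.004, -0.567]] F [0.1 0.9 0.3] w 0.0854 q [-0.71 -0.03  0.08  2.37  0.53  0.24 -2.25]
shift [53.4 -1.7 13.7] turn [ 0.003 -0.01  -0.003] rows>= 1.1 tip 0.011
1.347 [0.5761 0.2643 0.0339 0.4331] end [0.4746 0.2174 0.1997] g165 [0.4924 0.2256 0.1707] d [-0.507 -0.235  0.829]
2.623 [0.5759 0.2642 0.0343 0.4348] end [0.4745 0.2171 0.2001] g165 [0.4922 0.2254 0.1711] d [-0.507 -0.235  0.829]
```

View pics/w8.png

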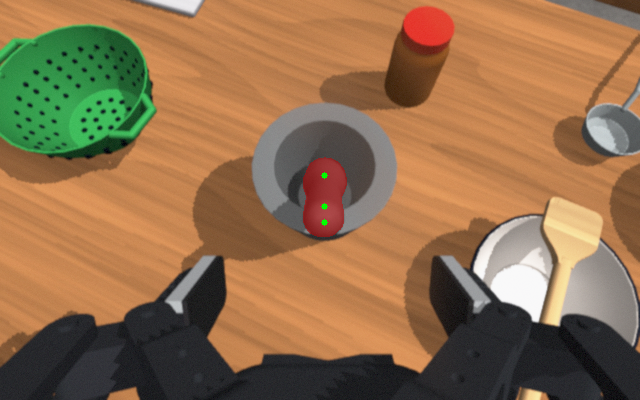

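Emit:
jog_arm:
  commands:
    - [20,-1,7,0,0,0]
    - [25,-1,7,0,-0.01,0]
    - [25,0,0,0,0,0]
    - [15,0,0,0,0,0]
    - [0,0,0,0,0,0]
    - [0,0,0,0,0,0]

```text
clock: 13.55
position: [0.4705, 0.2135, 0.246]
tool_rot: [3.129, 1.007, 0.419]
force: [-0.6, -0.1, -0.3]
grip_width: 0.0858
```

Run:
```python
from pf import *
o=observe();f=grab_frame('wrist')
C=cam('wrist',o)
g=f.copy()
R=Rt(.433,.593);end=np.array([.475,.217,.1995])
for z in(0,.046,.2):
    q=proj(C,end+z*R[:,0])[0];cv2.circle(g,tuple(int(v) for v in q),3,(0,255,0),-1)
cv2.imwrite('pics/w9.png',g[:,:,::-1])
plan(end+(.046)*R[:,0],R)
```

```text
t 13.6 pos [0.4704 0.2136 0.2461] tool [[0.488, 0.417, -0.766], [0.218, -0.909, -0.356], [-0.845, 0.007, -0.535]] F [-0.3  0.1  0.7] w 0.0855 q [-0.47  0.16 -0.14  2.31  0.81  0.17 -2.52]
shift [88.4 -1.8 18.9] turn [ 0.001  0.029 -0.007] rows>= 1.9 tip 0.011
```

View pics/w9.png

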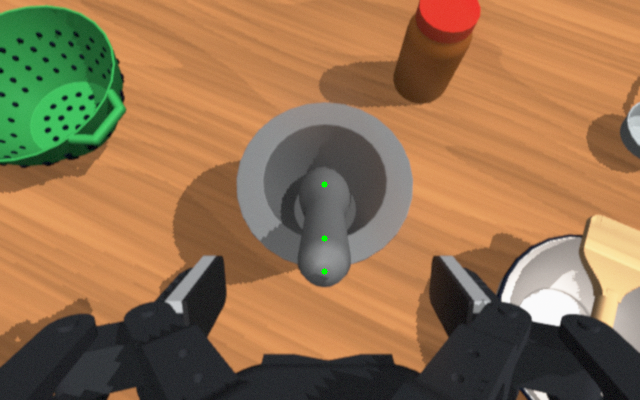

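```bash
cat > kin.py <<'E'
from h import *
D=[((.521,1.6,1.02),.6245,.2417,0),((.54,1.56,1.03),.638,.2417,0),((.61,1.92,.61),.5475,.0815,0),((.3,1.66,1.18),.5457,.3503,0),((.83,1.70,.61),.6357,.0156,0),((.65,1.66,.83),.6347,.1448,0),((-.03,2.37,.24),.473,.295,.593)]
def fk(P,q):
    a,h,L1,L2,L3,b=P;s1=q[0];s2=q[0]+q[1];s3=s2+q[2]
    return a+L1*np.sin(s1)+L2*np.sin(s2)+b*np.cos(s2)+L3*np.sin(s3),h+L1*np.cos(s1)+L2*np.cos(s2)-b*np.sin(s2)+L3*np.cos(s3)
r=least_squares(lambda P:np.concatenate([np.array(fk(P,q))-(R,z) for q,R,z,_ in D])/.003,[0,.4,.4,.4,.2,0],)
P=r.x
def ik(R,z,th,q0=(.4,1.8,.7)):
    s=least_squares(lambda q:np.r_[np.array(fk(P,q))-(R,z),.3*(q.sum()-(np.pi-th))],q0);return s.x.round(2),round(s.cost*1e6,2)
E
python3 - <<'E'
from kin import *
print(P.round(3),(r.fun*3).round(1))
for th in(.593,.45,.3,.15,0):
    print(th,'grasp',ik(.562,.161,th),'final',ik(.543,.31,th-.593),'lift',ik(.562,.30,th-.2))
E
```

```text
[-0.008  0.346  0.532  0.424  0.352 -0.009] [-1.6  0.5  1.9  3.2  0.4  7.7 -0.5  0.2  0.1 -3.5 -1.  -5.3  0.7 -2.7]
0.593 grasp (array([ 0.39,  2.36, -0.19]), np.float64(0.0)) final (array([0.33, 1.72, 1.09]), np.float64(0.0)) lift (array([0.17, 2.04, 0.54]), np.float64(0.0))
0.45 grasp (array([0.38, 2.24, 0.07]), np.float64(0.0)) final (array([0.42, 1.6 , 1.27]), np.float64(0.0)) lift (array([0.23, 1.91, 0.74]), np.float64(0.0))
0.3 grasp (array([0.41, 2.11, 0.33]), np.float64(0.0)) final (array([0.51, 1.47, 1.45]), np.float64(0.0)) lift (array([0.31, 1.78, 0.95]), np.float64(0.0))
0.15 grasp (array([0.46, 1.97, 0.56]), np.float64(0.0)) final (array([0.61, 1.35, 1.62]), np.float64(0.0)) lift (array([0.4 , 1.65, 1.15]), np.float64(0.0))
0 grasp (array([0.52, 1.84, 0.78]), np.float64(0.0)) final (array([0.72, 1.23, 1.79]), np.float64(0.0)) lift (array([0.49, 1.51, 1.34]), np.float64(0.0))
```

Emit:
jog_arm:
  commands:
    - [-15,0,0,0,-0.06,0]
    - [-15,0,0,0,-0.09,0]
    - [0,0,0,0,-0.1,0]
    - [0,0,0,0,-0.1,0]
    - [0,0,0,0,0,0]

```text
clock: 14.1
position: [0.4582, 0.2089, 0.2695]
tool_rot: [3.09, 1.328, 0.379]
force: [0.3, 0.1, 0.2]
grip_width: 0.0851
```

Run:
```python
from pf import *
R=Rt(.433,.2);end=np.array([.475,.217,.1995]);R0=Rt(.433,.593)
g=end+.046*R0[:,0]-.008*(R[:,0]-R0[:,0])*-1
# grasp point at z=162: tcp = gp + .008*toolx
gp=end+.038*R0[:,0];g=gp+.008*R[:,0];print('gp',gp,'tcp',g)
plan(g-[0,0,-.09],R)
```

```text
gp [0.49427647 0.22591068 0.16798782] tcp [0.49571915 0.22657757 0.16014729]
t 14.1 pos [0.4582 0.2089 0.2695] tool [[0.223, 0.416, -0.882], [0.089, -0.909, -0.407], [-0.971, 0.012, -0.24]] F [0.3 0.1 0.2] w 0.0851 q [-0.18  0.21 -0.45  2.05  0.23  0.68 -1.92]
shift [ 28.8  -0.7 -35.6] turn [-0.001 -0.042 -0.013] rows>= 1.0 tip 0.011
```

Emit:
jog_arm:
  commands:
    - [15,0,-18,0,-0.02,-0.007]
    - [14,0,-17,0,-0.02,-0.006]
    - [0,0,0,0,0,0]
    - [0,0,0,0,0,0]
    - [0,0,0,0,0,0]

```text
clock: 14.6
position: [0.4943, 0.2264, 0.2502]
tool_rot: [3.128, 1.36, 0.42]
force: [-0.6, 0.0, -0.4]
grip_width: 0.0854
```

Run:
```python
from pf import *
o=observe();f=grab_frame('wrist');C=cam('wrist',o);g=f.copy()
s=nets.silhouettes('wrist','pestle');m=s[0]['mask'];fit2([(m,C,1)])
R=Rt(.433,.2);end=np.array([.475,.217,.1995]);R0=Rt(.433,.593)
for z in(0,.038,.2):
    q=proj(C,end+z*R0[:,0])[0];cv2.circle(g,tuple(int(v) for v in q),3,(0,255,0),-1)
cv2.imwrite('pics/w10.png',g[:,:,::-1])
plan([.4957,.2266,.160],R)
```

```text
0.859 [0.5753 0.2635 0.0311 0.4323] end [0.4738 0.2167 0.197 ] g165 [0.4916 0.2249 0.168 ] d [-0.507 -0.234  0.829]
t 14.7 pos [0.4944 0.2264 0.2504] tool [[0.191, 0.419, -0.887], [0.085, -0.908, -0.41], [-0.978, 0.003, -0.21]] F [ 0.7 -0.7  0.3] w 0.0855 q [-0.2   0.31 -0.44  1.96  0.26  0.71 -1.93]
shift [88.6  0.1 17.7] turn [ 0.    -0.011 -0.003] rows>= 1.9 tip 0.011
```

View pics/w10.png

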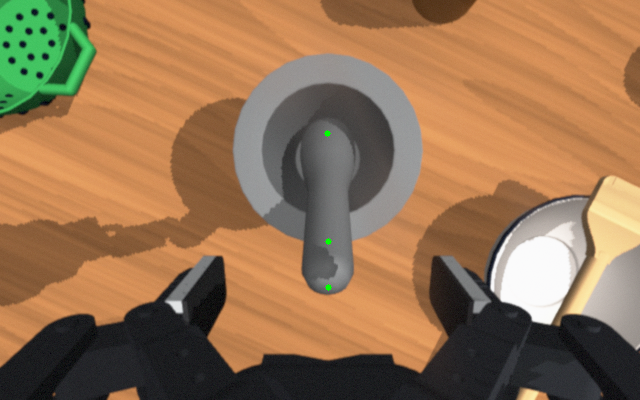

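Emit:
jog_arm:
  commands:
    - [25,0,5,0,0,0]
    - [30,0,6,0,-0.005,0]
    - [22,0,4,0,-0.005,0]
    - [10,0,2,0,0,0]
    - [0,0,0,0,0,0]
    - [0,0,0,0,0,0]

```text
clock: 15.3
position: [0.4958, 0.2268, 0.1631]
tool_rot: [3.123, 1.362, 0.415]
force: [-0.8, -0.3, -0.2]
grip_width: 0.0853
```

Run:
```python
from pf import *
plan([.4957,.2266,.160],Rt(.433,.2))
```

```text
t 15.3 pos [0.4958 0.2268 0.1631] tool [[0.19, 0.419, -0.888], [0.084, -0.908, -0.411], [-0.978, 0.004, -0.207]] F [-0.8 -0.3 -0.2] w 0.0853 q [-0.27  0.44 -0.36  2.04  0.39  0.51 -2.05]
shift [3.  0.1 0.8] turn [ 0.    -0.009 -0.004] rows>= 0.1 tip 0.011
```

Emit:
jog_arm:
  commands:
    - [3,0,1,0,0,0]
    - [0,0,0,0,0,0]
    - [0,0,0,0,0,0]
    - [0,0,0,0,0,0]
    - [0,0,0,0,0,0]
    - [0,0,0,0,0,0]
    - [0,0,0,0,0,0]
  gripper: 255
  newtons: 100

```text
clock: 16.0
position: [0.4965, 0.2271, 0.1631]
tool_rot: [3.123, 1.357, 0.415]
force: [-0.1, 0.8, -2.1]
grip_width: 0.0301
```

Run:
```python
from pf import *
o=observe();f=grab_frame('wrist');cv2.imwrite('pics/w11.png',f[:,:,::-1])
plan([.4957,.2266,.160],Rt(.433,.2))
```

```text
t 16.05 pos [0.4965 0.2271 0.1631] tool [[0.194, 0.419, -0.887], [0.085, -0.908, -0.41], [-0.977, 0.004, -0.212]] F [ 0.4  0.4 -2.3] w 0.0298 q [-0.27  0.44 -0.36  2.04  0.39  0.5  -2.05]
shift [2.8 0.1 1.6] turn [ 0.    -0.014 -0.004] rows>= 0.1 tip 0.011
```

View pics/w11.png

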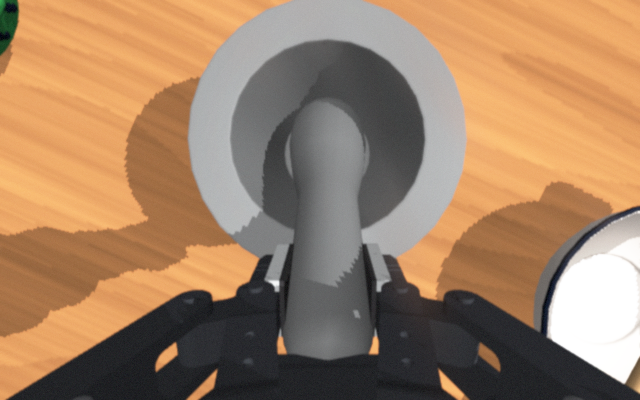

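```bash
cat > seq.py <<'E'
from pf import *
a=.433;u=np.array([np.cos(a),np.sin(a),0]);M0=np.array([.5545,.2545,0])
def tool(off,z,phi,mis=.38,c=M0,aa=a):
    uu=np.array([np.cos(aa),np.sin(aa),0])
    B=c+off*uu+[0,0,z];d=np.cos(phi)*np.array([0,0,1])-np.sin(phi)*uu
    R=Rt(aa,phi-mis);return B+.162*d+.008*R[:,0],R
def rows(keys,n):
    o=observe();Rc=Ro.from_euler('xyz',o['tool_rot']).as_matrix();pc=o['position']
    for (k0,k1),m in zip(zip(keys,keys[1:]),n):
        for i in range(1,m+1):
            k=np.array(k0)+(np.array(k1)-np.array(k0))*i/m
            p,R=tool(*k);print((Rc.T@(p-pc)*1000).round(1),Ro.from_matrix(Rc.T@R).as_rotvec().round(3));pc,Rc=p,R
    print('final',pc)
E
python3 - <<'E'
from seq import *
print(tool(.023,.032,.593)[0])
rows([(.023,.032,.593),(.023,.044,.593),(.010,.056,.3),(.0,.075,0)],[2,4,4])
E
```

```text
[0.49473379 0.22687265 0.15852218]
[-1.8 -0.5  1.4] [ 0.    -0.001 -0.004]
[-5.9  0.  -1.3] [0. 0. 0.]
[-7.6  0.  -8. ] [ 0.    -0.073  0.   ]
[-7.4  0.  -7.8] [ 0.    -0.073  0.   ]
[-7.2 -0.  -7.5] [-0.    -0.073 -0.   ]
[-7.   0.  -7.3] [ 0.    -0.073  0.   ]
[-8.6  0.  -8. ] [-0.    -0.075  0.   ]
[-8.4 -0.  -7.6] [ 0.    -0.075  0.   ]
[-8.2 -0.  -7.3] [-0.    -0.075 -0.   ]
[-7.9  0.  -7. ] [ 0.    -0.075  0.   ]
final [0.55180649 0.25325491 0.22957068]
```

Emit:
jog_arm:
  commands:
    - [-6,0,-1,0,0,0]
    - [-6,0,-1,0,0,0]
    - [-4,0,-1,0,0,0]
    - [0,0,0,0,0,0]

```text
clock: 16.45
position: [0.4953, 0.2263, 0.1801]
tool_rot: [3.121, 1.359, 0.412]
force: [0.3, -0.5, -5.9]
grip_width: 0.0299
```

Run:
```python
from pf import *
o=observe();f=grab_frame('wrist');cv2.imwrite('pics/w12.png',f[:,:,::-1]);C=cam('wrist',o)
plan([.4957,.2266,.160],Rt(.433,.2))
```

```text
t 16.5 pos [0.4952 0.2262 0.1799] tool [[0.192, 0.419, -0.888], [0.084, -0.908, -0.41], [-0.978, 0.004, -0.21]] F [-0.  -0.3 -4.2] w 0.0299 q [-0.25  0.41 -0.38  2.03  0.37  0.55 -2.03]
shift [19.6 -0.2  3.6] turn [-0.    -0.011 -0.004] rows>= 0.4 tip 0.011
```

View pics/w12.png

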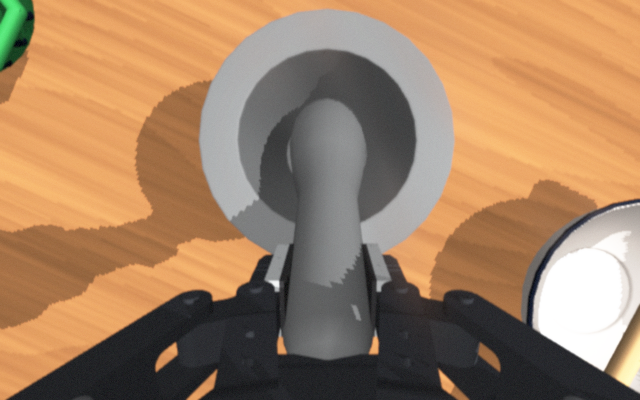

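Emit:
jog_arm:
  commands:
    - [-7,0,-8,0,-0.073,0]
    - [-7,0,-8,0,-0.073,0]
    - [-7,0,-8,0,-0.073,0]
    - [-7,0,-8,0,-0.073,0]
    - [0,0,0,0,0,0]
    - [0,0,0,0,0,0]

```text
clock: 17.1
position: [0.5212, 0.238, 0.211]
tool_rot: [0.037, 1.477, -2.673]
force: [-0.2, -1.1, -5.9]
grip_width: 0.0298
```

Run:
```python
from seq import *
o=observe();R=Ro.from_euler('xyz',o['tool_rot']).as_matrix()
print('tool theta',np.arcsin(R[0,0]*np.cos(a)+R[1,0]*np.sin(a)))
f=grab_frame('wrist');cv2.imwrite('pics/w13.png',f[:,:,::-1])
g=grab_frame('side');cv2.imwrite('pics/s13.png',cv2.resize(g[150:300,200:400],None,fx=3,fy=3)[:,:,::-1])
p,Rr=tool(0,.075,0);plan(p,Rr)
```

```text
tool theta -0.0934041623257792
t 17.2 pos [0.5209 0.2377 0.2112] tool [[-0.083, 0.419, -0.904], [-0.042, -0.908, -0.417], [-0.996, 0.004, 0.093]] F [-0.8  0.3 -4.7] w 0.0299 q [-0.23  0.55 -0.43  1.68  0.24  1.06 -1.88]
shift [-21.5  -1.1 -32.7] turn [-0.001 -0.287 -0.004] rows>= 2.0 tip 0.011
```

View pics/w13.png

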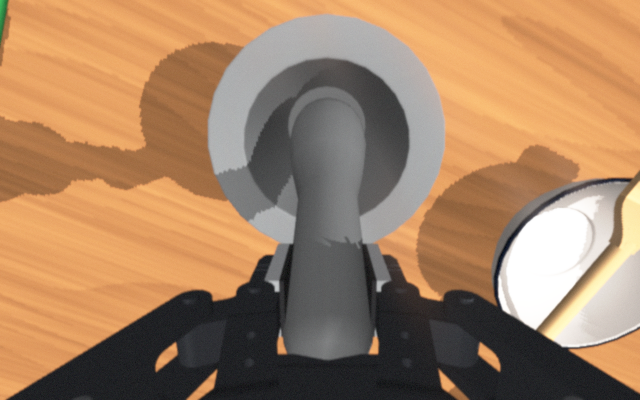

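View pics/s13.png

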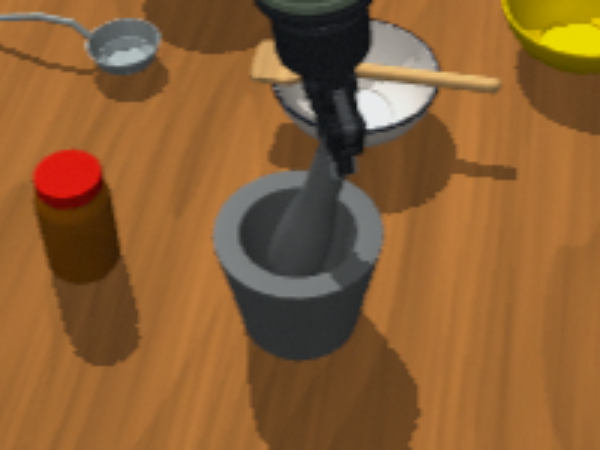

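Free in the mouth, no slip. Continue uprighting.

Emit:
jog_arm:
  commands:
    - [-7,0,-9,0,-0.072,0]
    - [-7,0,-9,0,-0.072,0]
    - [-7,0,-8,0,-0.072,0]
    - [-7,0,-7,0,-0.071,0]
    - [0,0,0,0,0,0]
    - [0,0,0,0,0,0]

```text
clock: 17.8
position: [0.5537, 0.2523, 0.2326]
tool_rot: [0.017, 1.184, -2.692]
force: [-0.2, -0.6, -4.8]
grip_width: 0.0302
```

Run:
```python
from seq import *
g=grab_frame('side');h=grab_frame('scene');cv2.imwrite('pics/s14.png',np.hstack([cv2.resize(g[120:280,220:380],(400,400)),cv2.resize(h[90:250,270:430],(400,400))])[:,:,::-1])
p,Rr=tool(0,.075,0);plan(p,Rr)
```

```text
t 17.9 pos [0.5535 0.252  0.233 ] tool [[-0.339, 0.42, -0.842], [-0.164, -0.908, -0.387], [-0.926, 0.007, 0.377]] F [-0.1 -0.6 -4.7] w 0.0301 q [-0.29  0.75 -0.4   1.3   0.19  1.52 -1.83]
shift [ 3.6 -1.8 -0.4] turn [-0.002  0.006 -0.006] rows>= 0.1 tip 0.011
```

View pics/s14.png

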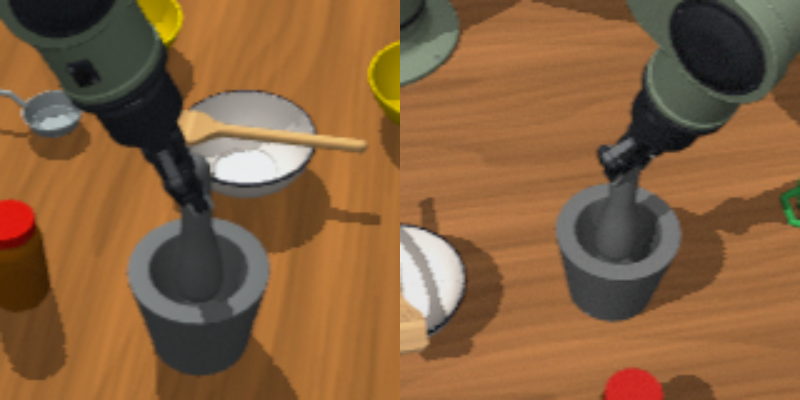

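Run:
```python
from kin import *
for R,z in((.608,.233),(.608,.36),(.55,.36),(.545,.305)):print(ik(R,z,-.387,(.7,1.3,1.5)))
```

```text
(array([0.75, 1.27, 1.51]), np.float64(0.0))
(array([0.67, 1.1 , 1.75]), np.float64(0.0))
(array([0.56, 1.3 , 1.67]), np.float64(0.0))
(array([0.58, 1.39, 1.55]), np.float64(0.0))
```

Emit:
jog_arm:
  commands:
    - [-14,0,6,0,0,0]
    - [-22,0,9,0,0,0]
    - [-25,0,10,0,0,0]
    - [-25,0,10,0,0,0]
    - [-20,0,8,0,0,0]
    - [-10,0,4,0,0,0]
    - [0,0,0,0,0,0]
    - [0,0,0,0,0,0]

```text
clock: 18.7
position: [0.55, 0.2509, 0.3712]
tool_rot: [0.023, 1.194, -2.687]
force: [-0.4, -0.4, -6.2]
grip_width: 0.0298
```

Run:
```python
from seq import *
p,Rr=tool(0,.2,0,.38,np.array([.543,-.021,0]),.433);plan(p,Rr)
p,Rr=tool(0,.2,0,.38,np.array([.543,-.021,0]),0.1);plan(p,Rr)
```

```text
t 18.7 pos [0.55   0.2509 0.3712] tool [[-0.33, 0.42, -0.845], [-0.162, -0.907, -0.388], [-0.93, 0.008, 0.368]] F [-0.4 -0.4 -6.2] w 0.0298 q [-0.3   0.64 -0.4   1.14  0.16  1.77 -1.81]
shift [ 62.8 243.6 108. ] turn [-0.003 -0.003 -0.008] rows>= 5.7 tip 0.011
t 18.7 pos [0.55   0.2509 0.3712] tool [[-0.33, 0.42, -0.845], [-0.162, -0.907, -0.388], [-0.93, 0.008, 0.368]] F [-0.4 -0.4 -6.2] w 0.0298 q [-0.3   0.64 -0.4   1.14  0.16  1.77 -1.81]
shift [ 62.7 242.7 107.9] turn [ 0.307 -0.005 -0.131] rows>= 5.7 tip 0.011
```

Emit:
jog_arm:
  commands:
    - [3,15,7,0,0,0]
    - [6,27,12,0,0,0]
    - [7,30,13,0,0,0]
    - [7,30,13,0,0,0]
    - [7,30,13,0,0,0]
    - [7,30,13,0,0,0]
    - [6,25,11,0,0,0]
    - [4,18,8,0,0,0]
    - [2,10,5,0,0,0]
    - [0,0,0,0,0,0]
    - [0,0,0,0,0,0]
    - [0,0,0,0,0,0]

```text
clock: 19.9
position: [0.5385, -0.0027, 0.3517]
tool_rot: [0.013, 1.179, -2.696]
force: [0.3, -0.4, -5.3]
grip_width: 0.0299
```

Run:
```python
from seq import *
p,Rr=tool(0,.145,0,.38,np.array([.543,-.021,0]),.433);plan(p,Rr)
for n in('scene','side'):
    g=grab_frame(n);s=nets.silhouettes(n,'pestle');b=nets.pinpoint(n,'pestle')
    print(n,[(round(x['p'],2),x['rect']) for x in s],[(round(x['p'],2),x['location']) for x in b])
    cv2.imwrite(f'pics/f_{n}.png',g[:,:,::-1])
```

```text
t 19.9 pos [ 0.5385 -0.0027  0.3517] tool [[-0.345, 0.42, -0.839], [-0.165, -0.907, -0.387], [-0.924, 0.005, 0.382]] F [ 0.3 -0.4 -5.3] w 0.0299 q [ 0.06  0.51 -0.35  1.41  0.23  1.64 -1.45]
shift [ 50.8  18.3 -13.8] turn [-0.001  0.012 -0.005] rows>= 1.2 tip 0.011
scene [(0.65, [260.4, 126.5, 279.4, 173.0])] [(0.7, [269.9, 172.8])]
side [(0.92, [310.8, 86.9, 328.2, 145.2])] [(0.97, [320.5, 145.3])]
```

View pics/f_scene.png

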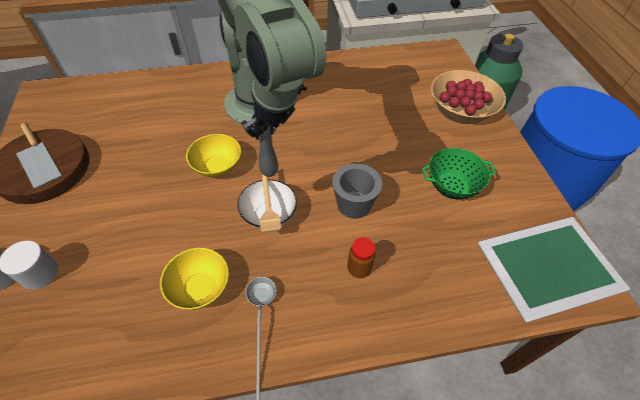

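View pics/f_side.png

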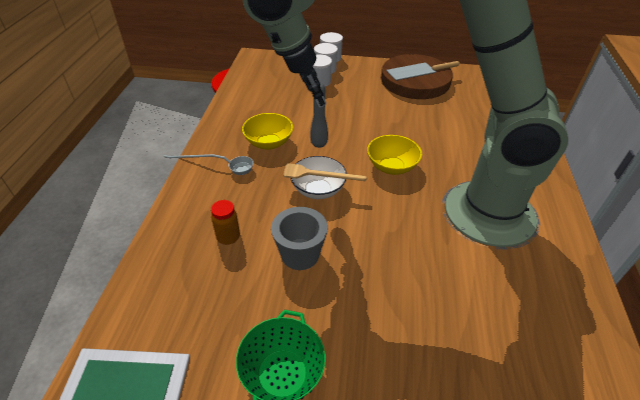

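```bash
cat > fin.py <<'E'
from pf import *
def run():
    print(pose());V=[]
    for n in('scene','side'):
        g=grab_frame(n);s=nets.silhouettes(n,'pestle')[0]['mask'];b=nets.pinpoint(n,'pestle')[0]['location'];V.append((s,cam(n),np.array(b)))
    r=least_squares(lambda X:np.concatenate([proj(C,X)[0]-b for _,C,b in V]),[.54,-.02,.18]);print('bottom tri',r.x.round(4),r.fun.round(1))
    def vec(p): d=np.array([p[3],p[4],1]);return p[:3],d/np.linalg.norm(d)
    def c(p):
        o,d=vec(p);t=0
        for m,C,b in V:
            q=[p[0],p[1],p[2],np.arccos(d[2]),np.arctan2(-d[1],-d[0])]
            q0,q1=proj(C,np.array([o+.1*d,o]))
            w=((xx-q0[0])*(q1-q0)[0]+(yy-q0[1])*(q1-q0)[1])>0
            t+=np.abs((sil(q,C)-m)*w).sum()
        return t
    p0=np.r_[r.x,.01,.01]
    s=minimize(c,p0,method='Nelder-Mead',options=dict(initial_simplex=p0+np.vstack([np.zeros(5),np.diag([.006,.006,.006,.1,.1])]),maxiter=300))
    print('fit',s.fun,s.x.round(4),'tilt deg',np.degrees(np.arccos(vec(s.x)[1][2])).round(1))
    for n,(m,C,b) in zip(('scene','side'),V):
        ys,xs=np.where(m)
        if len(ys)>30:
            cols=[(y,xs[ys==y].mean()) for y in range(ys.min()+3,ys.max()-2)];k=np.polyfit(*np.array(cols).T,1)[0]
            e=proj(C,np.array([s.x[:3]+[0,0,.02],s.x[:3]+[0,0,.12]]));print(n,'img slope',k.round(3),'vertical would be',((e[1]-e[0])[0]/(e[1]-e[0])[1]).round(3))
E
python3 -c "
from fin import *
run()"
```

```text
(20.2, array([ 0.5386, -0.003 ,  0.3519]), [[-0.344, 0.42, -0.84], [-0.165, -0.907, -0.387], [-0.924, 0.005, 0.382]], array([-0.9, -0.6, -4.8]), 0.0299)
bottom tri [0.5376 0.001  0.1962] [-0. -0. -0.  0.]
fit 49.05882352941176 [ 0.5387 -0.0012  0.1981  0.0182  0.0018] tilt deg 1.0
scene img slope 0.029 vertical would be 0.128
side img slope nan vertical would be -0.017fin.py:22: RuntimeWarning: Mean of empty slice.
  cols=[(y,xs[ys==y].mean()) for y in range(ys.min()+3,ys.max()-2)];k=np.polyfit(*np.array(cols).T,1)[0]
  ret = ret.dtype.type(ret / rcount)
```

Emit:
jog_arm:
  commands:
    - [6,4,-2,0,0,0]
    - [10,5,-3,0,0.005,0]
    - [12,5,-4,0,0,0]
    - [10,3,-4,0,0,0]
    - [6,1,-2,0,0,0]
    - [3,0,-1,0,0,0]
    - [0,0,0,0,0,0]
    - [0,0,0,0,0,0]
    - [0,0,0,0,0,0]
    - [0,0,0,0,0,0]

```text
clock: 21.5
position: [0.5438, -0.0232, 0.2974]
tool_rot: [0.013, 1.183, -2.697]
force: [-0.2, -0.5, -5.0]
grip_width: 0.0297
```

```bash
python3 -W ignore - <<'E'
from fin import *
run()
f=grab_frame('scene');g=grab_frame('side')
cv2.imwrite('pics/end.png',np.hstack([cv2.resize(f[100:260,190:350],(400,400)),cv2.resize(g[70:230,240:400],(400,400))])[:,:,::-1])
print(observe()['qpos'].round(2),observe()['qd'].round(3))
E
```

```text
(21.5, array([ 0.5438, -0.0232,  0.2974]), [[-0.341, 0.419, -0.841], [-0.163, -0.908, -0.386], [-0.926, 0.005, 0.378]], array([-0.2, -0.5, -5. ]), 0.0297)
bottom tri [ 0.5419 -0.0193  0.1392] [ 0.9  1.1  1.1 -1. ]
fit 65.72549019607843 [ 0.5469 -0.0222  0.1435 -0.0134  0.0463] tilt deg 2.8
scene img slope 0.067 vertical would be 0.152
side img slope nan vertical would be -0.013
[ 0.09  0.56 -0.34  1.47  0.25  1.53 -1.44] [-0.001  0.001  0.    -0.     0.001 -0.003 -0.   ]
```

View pics/end.png

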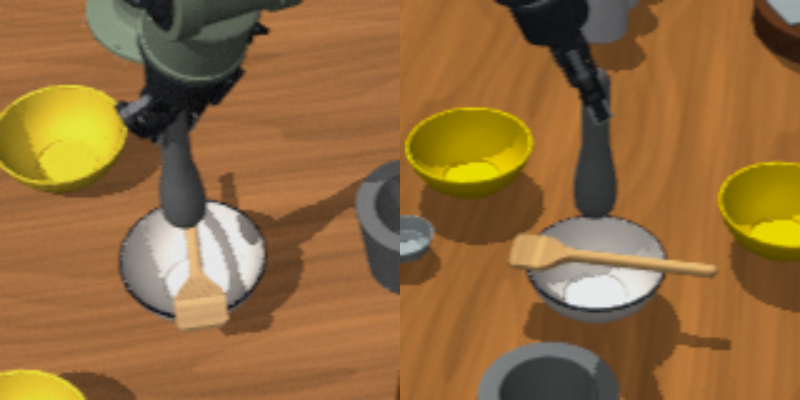

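Run:
```python
from h import *
print(bot.job_done());print(pose())
```

```text
the job is handed in; nothing more can be done
None
the job is handed in; nothing more can be done
```

The job is handed in at about 21.8 s of the 72 s allowed. The spatula lies across the white bowl's rim, released. The pestle is held upright over the middle of the bowl. No verdict came back, so the figures below are my own last checks.

- **Spatula:** After release, the wrist camera put its ends at (0.393, -0.017) and (0.648, -0.025). Its origin is therefore about 3 mm from the bowl's middle at (0.543, -0.021). I did not measure its height directly. The last pictures show it still lying flat on the rim.
- **Pestle:** Its lower end is at about (0.542 to 0.547, -0.02, 0.139 to 0.144), which is 74–79 mm above the rim and within about 5 mm of the middle. It tilts about 1–3° from vertical. The arm is still, with about 5–6 N of weight on the wrist and the fingers 30 mm apart.
- **Bowl, mortar and bystanders:** The bowl's outline still matched its measured place after the spatula was laid. I saw nothing shifted in the later pictures, but I did not re-measure the mortar or bystanders.

**What disagreed:**
- The trained networks' pinpoint and the outline fit differed by about 5 mm on the pestle's end.
- A rough slope check of the pestle in the scene picture read 0.067, against 0.152 expected for vertical. In the side picture it gave no number. I trusted the two-camera fit instead, which agreed with the arm's own pose.
- My first pestle grasp, fully in line with the handle, ran two joints to their range limits. I backed off and grasped with a steeper tool, about 0.38 rad off the handle's line.

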